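# Kit the craft press tray and crank it home

## Task

Get the two wooden stars ready for embossing: lay the large star flat and centred in the large ring drawn on the press's tray and the small star in the small ring. Then grasp the crank's grip and turn it clockwise (as seen from the grip side) two full turns, until it stops and the tray with both stars is fully home inside the press, keeping a steady pace of about 5 to 8 s a turn: the weighted crank drags on the way up and wants to race on the way down, so never let it run away or swing back. Let go at the end, and leave the eraser, the tealight and the tape roll where they are.

Things in the scene. Friction and masses are not known exactly. Their poses are not given: they have to be found in the camera images.
- press: Craft roller press, white frame, wooden base and cap, fixed; 263 deep x 320 wide x 287 high. Origin: underside, on the frame's middle plane. x points to its back, y to its left (where the tray stands out at the start), z up. Frame: x 30 to 130, y -70 to 70 mm. In front a sloping white panel, 116 mm wide, carries the crank. The tray runs to -y into the frame.
- cap_edge (a point): Middle of the lower front edge of the press's wooden cap, 245 mm over the desk at (5, 0, 245) mm in the press frame; the cap is 150 wide, 42 high and overhangs the crank: a gripper standing upright hits it when the crank is up, so hold the grip along the crank's axis.
- spot_large (a point): Centre of the large ring (60 mm diameter, dark line) on the tray's top face, 34 mm over the desk. Moves with the tray, which is 70 (press x) x 130 mm (press y). The outer (left) ring, 62 mm from the other; at the start at (80, 206, 34) mm in the press frame.
- spot_small (a point): Centre of the small ring (46 mm diameter) on the tray's top face; the inner ring. At the start at (80, 144, 34) mm in the press frame, 74 mm from the side of the frame.
- star_large: Loose five-pointed wooden star, 46 (x) x 49 (y) x 8 mm, pale, 20 g, lying flat on the desk. Origin: centre of its underside, z up. It touches like its convex pentagon. Narrowest, best grip: 46 mm along its own x axis, point to flat side (and likewise every 36 degrees round).
- star_small: Loose five-pointed wooden star, 36 (x) x 37 (y) x 8 mm, darker, 15 g, lying flat on the desk. Origin and axes as the large star; grip 36 mm along its own x axis (and every 36 degrees round).
- crank_centre (a point): Centre of the circle (radius 55 mm, square to the crank's axis) on which grip_mid travels; fixed to the press, with the press's axes. The axis leans 0.42 rad (24 degrees) from vertical towards the press's front: direction (-0.408, 0, 0.913) in the press frame, outwards from the panel.
- grip_mid (a point): Middle of the crank's round wooden grip: 22 mm diameter, 45 mm long along the crank's axis, turning freely on its pin, so it can be held for whole turns. Its top is 20 mm outwards of this point along the axis, its foot 25 mm inwards; below the foot is a round steel weight of 38 mm diameter. At the start it is at its lowest, nearest the front.
- crank (a joint): Crank angle, rad, clockwise seen from the grip side: 0 at the start (grip lowest), pi/2 at the press's left, pi uppermost; stop at 12.57. Grip at crank_centre + 55 mm x (-cos(q) u + sin(q) y), u = (0.913, 0, 0.408) in the press frame. A turn feeds the tray 87.5 mm. Its weight (crank 0.8 kg in all) makes it heaviest at pi/2 and 5 pi/2 (3 N); let go, it falls to its lowest point.
- eraser: Bystander: loose eraser, 18 x 42 x 12 mm, near the stars. Origin under its centre.
- tealight: Bystander: loose tealight, 39 mm in diameter, 19 high, left of the stars and the tray. Origin under its centre.
- washi_roll: Bystander: loose roll of paper tape lying flat, 43 mm in diameter, 15 high, right of the press. Origin under its centre.

How it is judged:
On the way, in this order (a step that is already met when the one before it is completed fails the run):
1. with the tray still out, both stars lie flat in their own rings (centres within 9 mm), released (horizontal distance between star_large and spot_large below 0.009 m and z of star_large in the frame of spot_large between -0.004 and 0.004 m and angle between each of star_large, star_small's own z axis and vertical below 0.12 rad and linear speed of each of star_large, star_small below 0.03 m/s and contact force between each of star_large, star_small and the fingers below 0.05 N and horizontal distance between star_small and spot_small below 0.009 m and z of star_small in the frame of spot_small between -0.004 and 0.004 m and value of joint crank below 0.4 rad), for 0.1 s.
2. the crank is carried by the fingers over the heavy point of the first turn and over the top, the stars in their rings (horizontal distance between star_large and spot_large below 0.012 m and horizontal distance between star_small and spot_small below 0.012 m and value of joint crank between 3.3 and 5.9 rad and velocity of joint crank above 0.15 rad/s and contact force between crank and the fingers above 0.2 N), for 0.04 s.
3. the same in the second turn (horizontal distance between star_large and spot_large below 0.012 m and horizontal distance between star_small and spot_small below 0.012 m and value of joint crank between 9.6 and 12.2 rad and velocity of joint crank above 0.15 rad/s and contact force between crank and the fingers above 0.2 N), for 0.04 s.
At the end, for the whole second after the job is handed in: The crank stands within 0.37 rad of its stop after two turns (the tray within about 5 mm of fully home), and is let go; the large star lies flat and at rest in the large ring and the small star in the small ring, centres within 12 mm (horizontal distance between star_large and spot_large below 0.012 m and z of star_large in the frame of spot_large between -0.004 and 0.004 m and angle between each of star_large, star_small's own z axis and vertical below 0.12 rad and linear speed of each of star_large, star_small below 0.03 m/s and contact force between each of star_large, star_small, crank and the fingers below 0.05 N and horizontal distance between star_small and spot_small below 0.012 m and z of star_small in the frame of spot_small between -0.004 and 0.004 m and value of joint crank above 12.2 rad); the robot touches nothing.
It fails at once if the crank races: faster than 6.0 rad/s (velocity of joint crank above 6 rad/s).
It fails at once if the crank swings back faster than 3 rad/s (velocity of joint crank below -3 rad/s).
It fails at once if the eraser is pushed more than 20 mm (distance of eraser from where it was at the start of the episode above 0.02 m).
It fails at once if the tealight is pushed more than 20 mm (distance of tealight from where it was at the start of the episode above 0.02 m).
It fails at once if the tape roll is pushed more than 20 mm (distance of washi_roll from where it was at the start of the episode above 0.02 m).
It also fails if it takes over 72 s, if anything falls off the work surface, if the arm or the gripper's body presses on something with over 40 N, if the wrist force passes 120 N, or if a joint passes its speed limit or range.

## Robot

A 7-joint arm with a two-finger parallel gripper is mounted at the origin on a cart in front of the work surface, level with it; the furniture and walls round the work are solid. World frame = base frame: x ahead of the robot, y to its left, z up, the work surface at z = 0. Lengths are in m, angles in rad, forces in N, time in s.
With the tool pointing down it reaches from about 0.375 to 0.925 m from the base axis. Payload 3.1 kg.
Tool frame: the origin (TCP) lies between the finger pads; the fingertips stand 19 mm ahead of it and the grasp point (between the pads) is the TCP; z points along the fingers, y is the line along which they close (so a half turn about z gives the same grasp; the last joint's range is limited). The gripper opens to 85 mm and grips with 20 to 120 N. Pads are 22 mm wide; open, the fingers measure 114 mm over their backs; the gripper's body (76 mm by 85 mm) begins 54 mm behind the grasp point. The pads swing forward as they close: fully open they stand 13 mm farther back than shut.
Start: joints at [-1.235, 0.383, 0.044, 1.598, -0.018, 1.161, -0.05], TCP at [0.273, 0.59, 0.25] pointing down, gripper open.
Joint ranges: [-2.61, 2.61], [-0.41, 2.15], [-1.48, 1.57], [0, 2.5], [-1.57, 4.71], [0.05, 1.97], [-2.85, 2.85]. Speed limits (rad/s): [2.79, 2.79, 3.14, 3.14, 3.14, 3.14, 3.14].

## Interface

Orientations are given as a unit quaternion [x, y, z, w].
In Python, from bench import move_ptp, movel, move_j, move_gripper, pause, inverse_kinematics, read_camera, camera_params, MotionError, sign_off, look_for, tip_of, read_time_s, read_qpos, read_joint_vel, read_effort, read_eef_pos, read_tcp_rot, read_ft_force, read_ft_torque, read_finger_gap, read_grasp_force gives the robot as it stands. Calls block until the motion is done:
- move_ptp(position, orientation): joint-space move of the TCP to a pose.
- movel(position, orientation=None, speed=0.15): straight line of the TCP; orientation=None keeps the orientation; speed is the mean speed in m/s.
- move_j(angles): joint-space move.
- move_gripper(opening, effort=None): finger opening in m; effort is the grip in N (None keeps the last); returns when the fingers have stopped.
- pause(seconds).
- inverse_kinematics(position, orientation): joint angles nearest the present ones, or None.
- read_camera(name): name is "side" or "top"; returns the picture (420x560x3 uint8, red, green, blue); there is no depth.
- camera_params(name): a dict with "K" (3x3 intrinsics, pixels), "camera_from_world" (4x4, takes a point from world to camera coordinates). Camera axes: x right, y down, z forward; pixel columns grow to the right and rows downward; lengths in m; the calibration is good to about 2 mm. A picture is of the moment at which its call begins. camera_params takes no time and is no camera call.
A pose or a line that the arm cannot do raises MotionError and nothing moves.
- sign_off(): hands the job in; it is judged then, once.
Trained networks look in the newest picture that a camera, given by its name, has taken for a name from the list of things; names that differ only in an ending like _2 or _b are one class to them, and where a whole thing is asked for, a point or a joint stands for the part that bears it (a point fixed in the world has none). Each returns a list of dicts, best first, with "confidence" (0 to 1); they miss things now and then, are a little off and sometimes report something else, mostly with a low value. They report only what shows in the picture. A call takes as long as a camera call.
- look_for(camera, name): "at" ([column, row] in pixels, amid what is visible of it).
- tip_of(camera, name): "at" ([column, row] in pixels: a listed point, or the origin of a listed thing).
Readings, each from a call of its own:
- read_time_s(): time.
- read_qpos(): joint angles.
- read_joint_vel(): joint speeds.
- read_effort(): joint torques, N m.
- read_eef_pos(): TCP position.
- read_tcp_rot(): TCP orientation.
- read_ft_force(): force on the tool from outside, world axes, zero at the start.
- read_ft_torque(): the same for the moment, N m.
- read_finger_gap(): finger opening in m.
- read_grasp_force(): force on a finger pad.
Only numpy, scipy, OpenCV 4.12 (cv2) and the standard library are available. Lean on these libraries where they do the work, as an engineer would, in place of code of your own. Each camera call takes 0.05 s, during which the arm holds its last target. There are 200 camera calls.

## Working session

There is one attempt and no reset: what is moved stays moved. The work goes in short steps, each a Python script; the robot and the scene stay as the last script left them, time stands still between calls to the robot, and variables do not carry over. Pictures are saved under pics/ and viewed, at most 10 in all, crops included, and the job is handed in when it is done.

```bash
mkdir -p pics; ls; python3 - <<'E'
from bench import *
import cv2,numpy as np
for c in("top","side"):
    im=read_camera(c); cv2.imwrite(f"pics/{c}0.png",im[...,::-1])
    p=camera_params(c); print(c,np.round(p["K"],1).tolist(),np.round(p["camera_from_world"],3).tolist())
    for n in("press","star_large","star_small","eraser","tealight","washi_roll","crank"):
        print(n,[(np.round(d["at"],1).tolist(),round(d["confidence"],2)) for d in look_for(c,n)][:2])
    for n in("star_large","star_small","press","cap_edge","spot_large","spot_small","crank_centre","grip_mid","eraser","tealight","washi_roll"):
        print("tip",n,[(np.round(d["at"],1).tolist(),round(d["confidence"],2)) for d in tip_of(c,n)][:2])
print(read_time_s(),read_tcp_rot())
E
```

```text
pics
top [[530.1, 0.0, 279.9], [0.0, 530.1, 217.8], [0.0, 0.0, 1.0]] [[0.003, -1.0, 0.004, 0.083], [-0.977, -0.004, -0.213, 0.549], [0.213, -0.003, -0.977, 1.295], [0.0, 0.0, 0.0, 1.0]]
press [([345.7, 195.2], 0.94)]
star_large [([173.0, 265.8], 0.7)]
star_small [([249.5, 257.2], 0.47)]
eraser []
tealight [([169.8, 208.6], 0.59)]
washi_roll []
crank [([342.2, 253.9], 0.83)]
tip star_large [([174.9, 264.3], 0.62)]
tip star_small [([248.9, 257.0], 0.58), ([267.3, 186.2], 0.55)]
tip press [([345.6, 225.7], 0.85), ([175.5, 266.5], 0.51)]
tip cap_edge [([357.0, 203.8], 0.84)]
tip spot_large [([266.4, 189.2], 0.83)]
tip spot_small [([294.5, 187.5], 0.92)]
tip crank_centre [([350.0, 241.9], 0.59)]
tip grip_mid [([346.3, 267.7], 0.48)]
tip eraser [([210.5, 293.8], 0.67), ([350.5, 242.6], 0.46)]
tip tealight [([168.2, 213.8], 0.65)]
tip washi_roll [([412.6, 259.8], 0.6)]
side [[435.4, 0.0, 274.1], [0.0, 435.4, 202.4], [0.0, 0.0, 1.0]] [[-0.993, -0.117, -0.024, 0.52], [-0.038, 0.5, -0.865, 0.133], [0.113, -0.858, -0.501, 1.202], [0.0, 0.0, 0.0, 1.0]]
press [([249.0, 204.6], 0.94)]
star_large [([297.6, 334.7], 0.5)]
star_small [([291.8, 278.2], 0.5)]
eraser [([249.3, 206.5], 0.59), ([328.2, 307.8], 0.55)]
tealight [([224.9, 341.6], 0.58)]
washi_roll [([304.9, 194.9], 0.64), ([297.5, 337.1], 0.19)]
crank [([302.9, 205.2], 0.62), ([294.7, 280.5], 0.54)]
tip star_large [([295.2, 336.4], 0.57), ([228.3, 253.3], 0.28)]
tip star_small [([295.6, 281.9], 0.41)]
tip press [([271.2, 222.2], 0.85)]
tip cap_edge [([311.7, 197.4], 0.6), ([267.2, 151.5], 0.59)]
tip spot_large [([228.8, 251.5], 0.57)]
tip spot_small [([233.3, 239.4], 0.8)]
tip crank_centre [([291.6, 194.3], 0.96)]
tip grip_mid []
tip eraser [([329.4, 309.5], 0.43)]
tip tealight [([227.4, 347.8], 0.72), ([306.6, 195.0], 0.59)]
tip washi_roll [([308.1, 194.2], 0.59)]
1.9 [ 2.15192743e-01  9.76571596e-01 -2.14946930e-06 -2.45886187e-05]
```

```bash
python3 - <<'E'
import cv2
a=cv2.imread("pics/top0.png")[140:320,150:430]; cv2.imwrite("pics/top0c.png",cv2.resize(a,(784,504),interpolation=cv2.INTER_CUBIC))
a=cv2.imread("pics/side0.png")[120:370,180:400]; cv2.imwrite("pics/side0c.png",cv2.resize(a,(528,600),interpolation=cv2.INTER_CUBIC))
E
```

```text
(no output)
```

View pics/top0c.png

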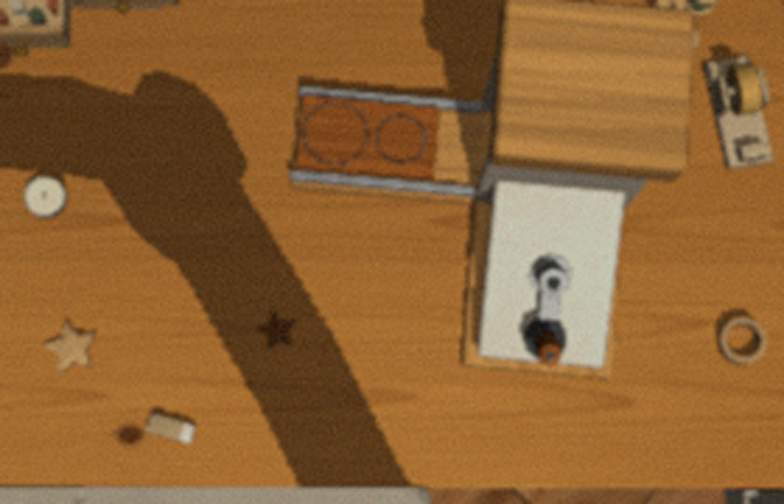

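View pics/side0c.png

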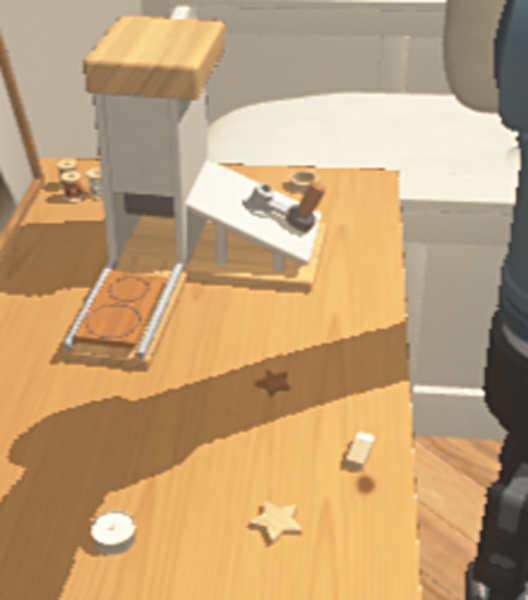

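The pictures show the press at a slight yaw, with the rings in the top image at (269,187) and (293,189). The large star is at (175,263) and the small one, in shadow, at (249,258). The grip is lowest, near (346,266). Next I fit the press pose and the star contours.

```bash
cat > h.py <<'E'
from bench import *
import cv2,numpy as np
from scipy.optimize import least_squares
from scipy.spatial.transform import Rotation as R
CP={c:camera_params(c) for c in("top","side")}
def proj(c,p):
    q=CP[c]["camera_from_world"]@np.append(p,1); u=CP[c]["K"]@q[:3]; return u[:2]/u[2]
def ray(c,uv,z):
    M=CP[c]["camera_from_world"]; Rm=M[:3,:3]; o=-Rm.T@M[:3,3]
    d=Rm.T@np.linalg.inv(CP[c]["K"])@np.array([uv[0],uv[1],1]); return o+d*(z-o[2])/d[2]
def rect(c,im,x0,x1,y0,y1,z,s=2000):  # rectified view; row=(x-x0)*s, col=(y-y0)*s
    P=np.array([[x0,y0],[x1,y0],[x1,y1],[x0,y1]]); src=np.float32([proj(c,[*p,z]) for p in P])
    dst=np.float32([[(p[1]-y0)*s,(p[0]-x0)*s] for p in P])
    return cv2.warpPerspective(im,cv2.getPerspectiveTransform(src,dst),(int((y1-y0)*s),int((x1-x0)*s)),flags=cv2.INTER_CUBIC)
E
python3 - <<'E'
from h import *
obs=[("top",(80,206,34),(266.4,189.2)),("top",(80,206,34),(268.9,187.1)),("top",(80,144,34),(294.5,187.5)),("top",(80,144,34),(293.2,189.3)),
("side",(80,206,34),(228.8,251.5)),("side",(80,206,34),(226.7,254.2)),("side",(80,144,34),(233.3,239.4)),("side",(80,144,34),(233.3,240)),
("top",(5,0,245),(357,203.8)),("side",(5,0,245),(267.2,151.5)),("top",(0,0,0),(345.6,225.7)),("side",(0,0,0),(271.2,222.2))]
def w(p,v): 
    c,s=np.cos(p[2]),np.sin(p[2]); v=np.array(v)/1000; return np.array([p[0]+c*v[0]-s*v[1],p[1]+s*v[0]+c*v[1],v[2]])
f=lambda p:np.concatenate([proj(c,w(p,v))-o for c,v,o in obs])
r=least_squares(f,[.55,-.05,-.07],loss="soft_l1"); print("press",np.round(r.x,4)); print(np.round(f(r.x).reshape(-1,2),1).tolist())
g=lambda p:np.concatenate([proj("top",p)-(350,241.9),proj("side",p)-(291.6,194.3)])
q=least_squares(g,[.5,-.1,.15]); c,s=np.cos(r.x[2]),np.sin(r.x[2]); d=q.x-[r.x[0],r.x[1],0]
print("cc",q.x,np.round(q.fun,1),"in press",c*d[0]+s*d[1],-s*d[0]+c*d[1],d[2])
for k in((80,206,34),(80,144,34)): print(k,w(r.x,k))
for n,a,b in(("L",(175,263.5),(295.5,336)),("S",(248.9,257.5),(293,280.5)),("er",(210.5,293.5),(329,309)),("tea",(166.5,210.5),(226,344))): print(n,ray("top",a,.006),ray("side",b,.006))
top=cv2.imread("pics/top0.png"); tiles=[]
for p in (ray("top",(175,263.5),.006),ray("top",(248.9,257.5),.006),w(r.x,(80,175,34))):
    z=p[2]; t=rect("top",top,p[0]-.065,p[0]+.065,p[1]-.065,p[1]+.065,z if z>.01 else .008)[::-1,::-1]
    t=np.ascontiguousarray(t); cv2.normalize(t,t,0,255,cv2.NORM_MINMAX)
    for i in range(0,260,20): cv2.line(t,(i,0),(i,4),(0,255,0)); cv2.line(t,(0,i),(4,i),(0,255,0))
    cv2.circle(t,(130,130),2,(0,255,0),-1); tiles.append(t)
cv2.imwrite("pics/t1.png",np.hstack(tiles))
E
```

```text
press [ 0.5412 -0.0878 -0.0706]
[[3.2, -1.7], [0.7, 0.4], [-1.5, 1.7], [-0.2, -0.1], [-1.5, 1.9], [0.6, -0.8], [0.2, 0.8], [0.2, 0.2], [1.4, -2.6], [0.5, -0.4], [-1.0, -0.3], [0.7, 2.7]]
cc [ 0.47867204 -0.08576789  0.11086132] [ 0.  -0.3  0.4  0.1] in press -0.06252458994585584 -0.0023935772301604393 0.1108613207819894
(80, 206, 34) [0.6355323  0.11206031 0.034     ]
(80, 144, 34) [0.63116175 0.05021455 0.034     ]
L [0.43716997 0.35736017 0.006     ] [0.43540257 0.35534033 0.006     ]
S [0.45358821 0.16514811 0.006     ] [0.45530466 0.17324535 0.006     ]
er [0.35991252 0.26254849 0.006     ] [0.3641005  0.26642328 0.006     ]
tea [0.57877851 0.38634555 0.006     ] [0.58114176 0.39148857 0.006     ]Traceback (most recent call last):
  File "<stdin>", line 20, in <module>
    return _nx.concatenate(arrs, 1, dtype=dtype, casting=casting)
           ~~~~~~~~~~~~~~~^^^^^^^^^^^^^^^^^^^^^^^^^^^^^^^^^^^^^^^
ValueError: all the input array dimensions except for the concatenation axis must match exactly, but along dimension 0, the array at index 0 has size 260 and the array at index 1 has size 259
```

```bash
sed -i 's/int((y1-y0)\*s),int((x1-x0)\*s)/round((y1-y0)*s),round((x1-x0)*s)/' h.py; python3 - <<'E'
from h import *
tiles=[]
for cam in("top","side"):
  im=cv2.imread(f"pics/{cam}0.png")
  row=[]
  for p in ([.4365,.3565,.008],[.454,.166,.008],[.6333,.0811,.034]):
    t=np.ascontiguousarray(rect(cam,im,p[0]-.065,p[0]+.065,p[1]-.065,p[1]+.065,p[2])[::-1,::-1]); t=cv2.normalize(t,None,0,255,cv2.NORM_MINMAX)
    if p[2]<.01:
        H=t[65:195,65:195]; H=cv2.resize(H,(260,260),interpolation=cv2.INTER_CUBIC) ; t=H
    for i in range(0,260,20): cv2.line(t,(i,0),(i,4),(0,255,0)); cv2.line(t,(0,i),(4,i),(0,255,0))
    cv2.circle(t,(130,130),2,(0,255,0),-1); row.append(t)
  tiles.append(np.hstack(row))
cv2.imwrite("pics/t1.png",np.vstack(tiles))
E
```

```text
(no output)
```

View pics/t1.png

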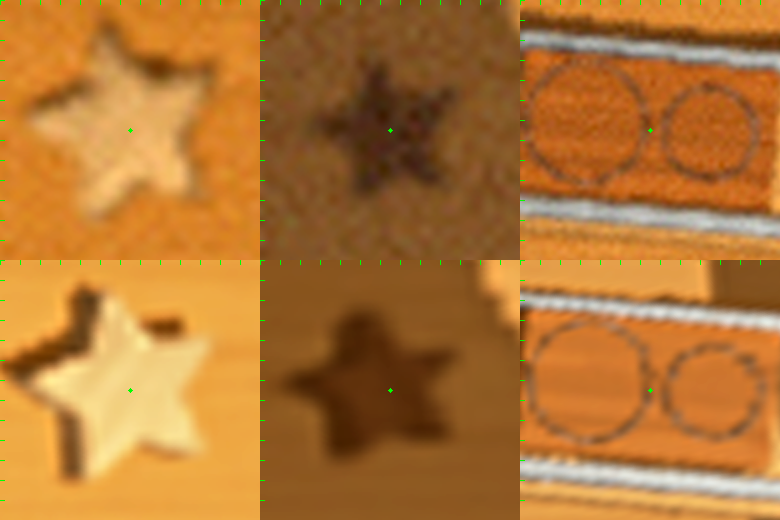

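```bash
cat >> h.py <<'E'
def down(phi):
    y=np.array([np.cos(phi),np.sin(phi),0]); z=np.array([0,0,-1.]); return R.from_matrix(np.c_[np.cross(y,z),y,z]).as_quat()
YAW=-.086; YP=np.pi/2+YAW
def pick_place(c,phi,off,ring,opn,rel):
    d=np.array([np.cos(phi),np.sin(phi)])*off; p=np.array(c)+d; q=down(phi)
    move_gripper(opn,30); move_ptp([*p,.10],q); movel([*p,.027],q,.12); f0=read_ft_force()[2]; z=.027
    while z>.005:
        z-=.0015; movel([*p,z],q,.03)
        f=read_ft_force()[2]-f0
        if abs(f)>3: break
    print("touch",z,f,read_eef_pos()); z=read_eef_pos()[2]+.0035; movel([*p,z],q,.05); move_gripper(0.02,30)
    print("gap",read_finger_gap(),read_grasp_force(),read_time_s())
    movel([*p,z+.07],q,.2); print("gap",read_finger_gap())
    d=np.array([np.cos(YP),np.sin(YP)])*off; t=np.array(ring)+d; q=down(YP)
    move_ptp([*t,z+.07],q); movel([*t,z+.0345],q,.1); print(read_ft_force()[2]-f0,read_eef_pos()-[*t,z+.0345])
    move_gripper(rel); movel([*t,z+.10],q,.2); print(read_time_s())
E
python3 - <<'E'
from h import *
pick_place((.4371,.3573),1.483,.0024,(.638,.112),.060,.056)
E
```

```text
touch 0.013499999999999991 4.237173356353297 [0.43759082 0.35992016 0.01406529]
gap 0.04425894879252493 30.004005763912573 7.0417
gap 0.04415080030609694
0.6406594427528749 [-0.001028    0.00189642 -0.00077743]
10.0083
```

```bash
python3 - <<'E'
from h import *
pick_place((.4537,.1658),1.447,.0019,(.633,.0500),.050,.045)
# pull away for a view
move_ptp([.42,.10,.28],down(YP)); print(read_time_s(),read_ft_force())
tiles=[]
for cam in("top","side"):
  im=read_camera(cam)[...,::-1]; cv2.imwrite(f"pics/{cam}2.png",im); p=[.6355,.0812]
  t=np.ascontiguousarray(rect(cam,im,p[0]-.05,p[0]+.05,p[1]-.065,p[1]+.065,.034,3000)[::-1,::-1]); tiles.append(t)
  t=np.ascontiguousarray(rect(cam,im,p[0]-.05,p[0]+.05,p[1]-.065,p[1]+.065,.042,3000)[::-1,::-1]); tiles.append(t)
  for n in("grip_mid","crank_centre","crank","star_large","star_small"): print(cam,n,[(np.round(d["at"],1).tolist(),round(d["confidence"],2)) for d in tip_of(cam,n)][:2])
cv2.imwrite("pics/t2.png",np.vstack([np.hstack(tiles[:2]),np.hstack(tiles[2:])]))
a=cv2.imread("pics/top2.png")[195:285,305:385]; b=cv2.imread("pics/side2.png")[165:235,250:330]
cv2.imwrite("pics/c2.png",np.hstack([cv2.resize(a,(400,450),interpolation=cv2.INTER_CUBIC),cv2.resize(b[:,:],(400,350),interpolation=cv2.INTER_CUBIC)if 0 else cv2.copyMakeBorder(cv2.resize(b,(400,350),interpolation=cv2.INTER_CUBIC),0,100,0,0,cv2.BORDER_CONSTANT)]))
E
```

```text
touch 0.01499999999999999 8.880099585260842 [0.45406632 0.16773612 0.01603131]
gap 0.03344937237923715 29.389594999083783 14.3417
gap 0.03346869286994323
-0.028497573636465545 [-0.0011746   0.00115223 -0.00095997]
16.9583
18.0083 [0.09112131 0.06745328 0.46819045]
top grip_mid [([346.3, 263.4], 0.39)]
top crank_centre [([349.9, 246.2], 0.91)]Traceback (most recent call last):
  File "<stdin>", line 10, in <module>
ValueError: it knows: cap_edge, crank_centre, eraser, grip_mid, press, spot_large, spot_small, star_large, star_small, tealight, washi_roll
```

```bash
python3 - <<'E'
from h import *
tiles=[]
for cam in("top","side"):
  im=read_camera(cam)[...,::-1]; cv2.imwrite(f"pics/{cam}2.png",im); p=[.6355,.0812]
  for z in(.034,.042): tiles.append(rect(cam,im,p[0]-.05,p[0]+.05,p[1]-.065,p[1]+.065,z,3000)[::-1,::-1])
  for n in("grip_mid","crank_centre","star_large","star_small"): print(cam,n,[(np.round(d["at"],1).tolist(),round(d["confidence"],2)) for d in tip_of(cam,n)][:2])
cv2.imwrite("pics/t2.png",np.vstack([np.hstack(tiles[:2]),np.hstack(tiles[2:])]))
a=cv2.imread("pics/top2.png")[195:285,305:385]; b=cv2.imread("pics/side2.png")[155:245,250:330]
cv2.imwrite("pics/c2.png",np.hstack([cv2.resize(a,(400,450),interpolation=cv2.INTER_CUBIC),cv2.resize(b,(400,450),interpolation=cv2.INTER_CUBIC)]))
E
```

```text
top grip_mid [([344.5, 264.1], 0.55)]
top crank_centre [([348.4, 240.9], 0.83)]
top star_large [([267.9, 190.0], 0.68)]
top star_small [([295.1, 188.3], 0.55), ([294.0, 188.5], 0.28)]
side grip_mid [([225.9, 348.7], 0.47), ([310.0, 199.4], 0.4)]
side crank_centre [([292.2, 193.0], 0.9), ([326.4, 309.7], 0.38)]
side star_large [([226.4, 253.4], 0.49)]
side star_small [([232.7, 240.3], 0.48)]
```

View pics/t2.png

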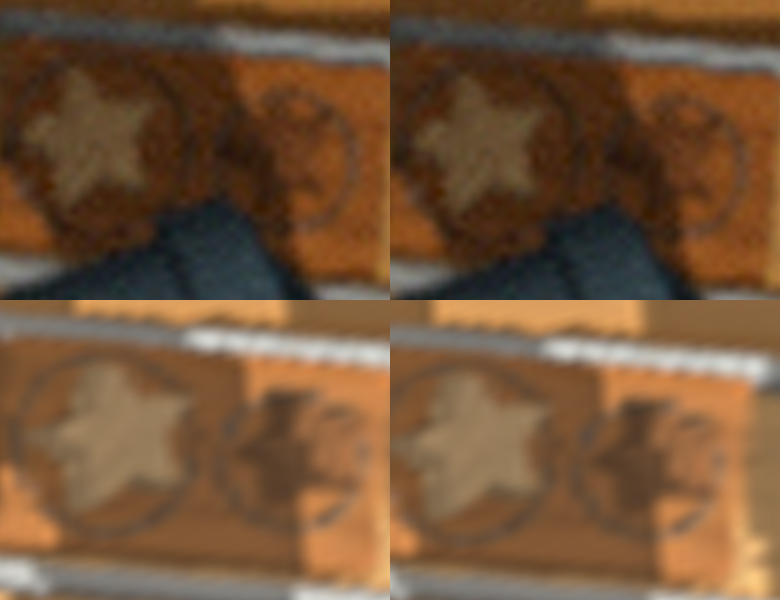

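View pics/c2.png

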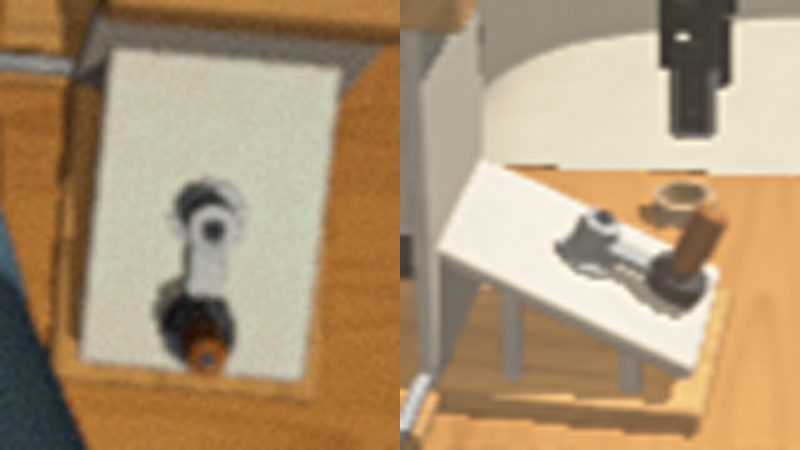

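The stars sit within about 4 mm of their ring centres: the large one is about 3 mm to +y and the small one about 3 to 4 mm off. The grip top shows at (346.4,266.4) in the top image and (311.6,196.6) in the side image. Next I fit the crank centre and check reachability round the circle.

```bash
cat >> h.py <<'E'
RP=R.from_euler("z",YAW).as_matrix(); P0=np.array([.5408,-.0863,0])
AX=RP@[-.4078,0,.9131]; U=RP@[.9131,0,.4078]; YV=RP@[0,1.,0]
def grip(c,q,a=0): return c+.055*(-np.cos(q)*U+np.sin(q)*YV)+a*AX
def tool(psi):  # psi=0: closing along press y
    z=-AX; y=np.cos(psi)*YV+np.sin(psi)*U; return R.from_matrix(np.c_[np.cross(y,z),y,z]).as_quat()
E
python3 - <<'E'
from h import *
T=[(lambda c:c,"top",o) for o in((348.4,240.9),(349.9,246.2),(350,241.9))]+[(lambda c:c,"side",o) for o in((291.6,194.3),(292.2,193))]
T+=[(lambda c:grip(c,0),"top",(345.5,265)),(lambda c:grip(c,0),"side",(310,202)),(lambda c:grip(c,0),"side",(310,199.4)),(lambda c:grip(c,0,.02),"top",(346.4,266.4)),(lambda c:grip(c,0,.02),"side",(311.6,196.6)),(lambda c:grip(c,0,-.025),"side",(308,209))]
f=lambda c:np.concatenate([proj(k,g(c))-o for g,k,o in T])
r=least_squares(f,[.48,-.083,.11],loss="soft_l1"); c=r.x; print(c,"press",RP.T@(c-P0)); print(np.round(f(c).reshape(-1,2),1).tolist())
q0=read_qpos()
for psi in(0,np.pi,np.pi/2,-np.pi/2,np.pi/4,-np.pi/4):
    s=[inverse_kinematics(grip(c,q,a),tool(psi)) for q,a in((0,.07),(0,0),(1.57,0),(3.14,0),(4.71,0))]
    print(psi,[None if v is None else np.round(v,2).tolist() for v in s])
E
```

```text
[ 0.47617581 -0.08209845  0.11520649] press [-0.06474625 -0.00136481  0.11520649]
[[0.4, 1.4], [-1.1, -3.9], [-1.2, 0.4], [1.1, -0.6], [0.5, 0.7], [0.8, -1.0], [-0.3, -0.2], [-0.3, 2.4], [0.6, 0.0], [1.0, -0.1], [-1.8, -0.8]]
0 [None, [0.26, 0.06, -0.17, 2.49, 0.06, 0.17, 1.52], [-0.42, 0.08, 0.37, 2.4, 0.14, 0.25, 1.3], [-0.34, 0.13, 0.45, 2.28, -0.18, 0.33, 1.74], [-0.2, 0.1, 0.45, 2.38, -0.41, 0.28, 2.1]]
3.141592653589793 [None, [0.26, 0.06, -0.17, 2.49, 0.06, 0.17, -1.63], [-1.35, 0.36, 1.44, 2.43, -0.99, 0.39, -0.78], [-1.12, 0.48, 1.41, 2.3, -1.11, 0.57, -0.58], [-1.01, 0.43, 1.42, 2.4, -1.22, 0.55, -0.31]]
1.5707963267948966 [None, [0.26, 0.06, -0.17, 2.49, 0.06, 0.17, -0.05], [-0.37, 0.08, 0.32, 2.4, 0.15, 0.25, -0.29], [-0.33, 0.13, 0.44, 2.28, -0.18, 0.33, 0.17], [-0.27, 0.1, 0.53, 2.38, -0.44, 0.28, 0.56]]
-1.5707963267948966 [None, [1.05, 0.13, -0.97, 2.46, 0.5, 0.21, 2.7], [0.72, 0.15, -0.81, 2.36, 0.57, 0.31, 2.48], [1.03, 0.26, -1.01, 2.23, 0.59, 0.4, 2.64], [1.37, 0.31, -1.19, 2.32, 0.67, 0.35, 2.72]]
0.7853981633974483 [None, [0.26, 0.06, -0.17, 2.49, 0.06, 0.17, 0.73], [-0.41, 0.08, 0.35, 2.4, 0.14, 0.25, 0.51], [-0.35, 0.13, 0.46, 2.28, -0.19, 0.33, 0.96], [-0.25, 0.1, 0.51, 2.38, -0.43, 0.28, 1.34]]
-0.7853981633974483 [None, [0.47, 0.07, -0.39, 2.48, 0.14, 0.18, 2.23], [-0.43, 0.08, 0.37, 2.4, 0.13, 0.25, 2.08], [-0.29, 0.13, 0.4, 2.28, -0.16, 0.33, 2.51], [0.81, 0.15, -0.59, 2.34, 0.07, 0.27, 2.45]]
```

```bash
cat >> h.py <<'E'
C0=np.array([.4762,-.0821,.1152]); A=.006
def tl(q):
    b=.42-.075*(1+np.cos(q)); z=RP@[np.sin(b),0,-np.cos(b)]; y=YV; return R.from_matrix(np.c_[np.cross(y,z),y,z]).as_quat(),z
E
python3 - <<'E'
from h import *
o,z=tl(0); g=grip(C0,0,A); ok=[g-.07*z,g]
for p,q in [(g-.07*z,0),(g,0)]+[(grip(C0,k,A),k) for k in(.8,1.57,2.4,3.14,3.9,4.71,5.5)]:
    s=inverse_kinematics(p,tl(q)[0]); print(None if s is None else np.round(s,2).tolist())
move_gripper(.056,60); move_ptp(g-.07*z,o); f0=read_ft_force()
movel(g-.035*z,o,.08); print(read_ft_force()-f0); movel(g,o,.06); print(read_ft_force()-f0,read_eef_pos()-g,read_time_s())
cv2.imwrite("pics/top3.png",read_camera("top")[...,::-1]);cv2.imwrite("pics/side3.png",read_camera("side")[...,::-1])
a=cv2.imread("pics/top3.png")[175:285,295:395]; b=cv2.imread("pics/side3.png")[135:245,240:340]
cv2.imwrite("pics/c3.png",np.hstack([cv2.resize(a,(400,440),interpolation=cv2.INTER_CUBIC),cv2.resize(b,(400,440),interpolation=cv2.INTER_CUBIC)]))
E
```

```text
[-0.41, -0.16, 0.48, 2.41, 0.14, 0.61, 1.45]
[-0.4, 0.06, 0.51, 2.43, -0.09, 0.39, 1.66]
[-0.43, 0.06, 0.42, 2.41, 0.01, 0.39, 1.46]
[-0.43, 0.08, 0.38, 2.36, 0.05, 0.37, 1.39]
[-0.4, 0.1, 0.41, 2.31, -0.02, 0.34, 1.5]
[-0.35, 0.11, 0.46, 2.29, -0.16, 0.34, 1.72]
[-0.32, 0.12, 0.53, 2.3, -0.29, 0.36, 1.93]
[-0.33, 0.11, 0.59, 2.34, -0.31, 0.39, 1.99]
[-0.37, 0.08, 0.58, 2.39, -0.21, 0.39, 1.88]
[-0.98297332 -0.6825051  -1.18119055]
[-1.13423054 -0.56867807 -0.20060209] [ 1.65567581e-04 -5.16670339e-05  1.99425039e-04] 21.1
```

View pics/c3.png

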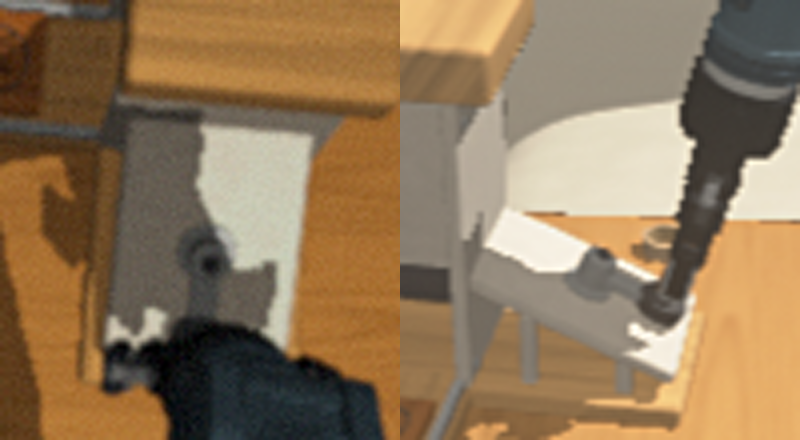

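The fingers straddle the grip along its axis, with tips just above the weight at about (660,300) in the crop. I'll close and start turning, with force guards.

```bash
cat > turn.py <<'E'
from h import *
import json
def turn(q0,q1,c,n=24,speed=.055,k=1e-4,f0=0,fmax=45):
    q=q0; i=0
    while q<q1-1e-6:
        q=min(q+2*np.pi/n,q1); movel(grip(c,q,A),tl(q)[0],speed)
        F=np.array(read_ft_force())-f0; r=-np.cos(q)*U+np.sin(q)*YV; t=np.sin(q)*U+np.cos(q)*YV
        Fr,Ft,Fa=F@r,F@t,F@AX; c=c+r*np.clip(k*Fr,-.001,.001)
        d=np.array(read_eef_pos())-c; qa=np.arctan2(d@YV,-(d@U)); gap=read_finger_gap()
        if i%2==0: print(f"q{q:.2f} qa{qa%(2*np.pi):.2f} Fr{Fr:.1f} Ft{Ft:.1f} Fa{Fa:.1f} gap{gap*1e3:.1f} t{read_time_s():.2f} c{np.round((c-C0)*1e3,1)}")
        i+=1
        if np.linalg.norm(F)>fmax or gap<.017: print("GUARD",F,gap); break
    json.dump(dict(q=q,c=list(c),f0=list(f0)),open("st.json","w"))
E
python3 - <<'E'
from turn import *
f0=np.array(read_ft_force()); move_gripper(.01,60); print(read_finger_gap(),read_grasp_force(),read_ft_force()-f0,read_time_s())
if .018<read_finger_gap()<.026: turn(0,np.pi/2,C0,f0=f0)
E
```

```text
0.020328199776369866 58.28723052050918 [-3.34334694  2.31545392  7.36104335] 21.6167
q0.26 qa0.27 Fr0.4 Ft-0.2 Fa8.6 gap20.3 t22.02 c[-0.  0. -0.]
q0.79 qa0.78 Fr0.9 Ft-0.5 Fa8.7 gap20.1 t22.84 c[-0.1  0.1 -0.1]
q1.31 qa1.28 Fr1.2 Ft-2.9 Fa10.3 gap20.0 t23.66 c[-0.2  0.3 -0.1]
```

```bash
python3 - <<'E'
from turn import *
s=json.load(open("st.json")); turn(s["q"],3*np.pi,np.array(s["c"]),speed=.085,f0=np.array(s["f0"]))
E
```

```text
q1.83 qa1.81 Fr2.5 Ft-2.9 Fa9.4 gap20.3 t24.38 c[-0.1  0.6 -0.1]
q2.36 qa2.35 Fr0.8 Ft-2.1 Fa7.4 gap20.1 t25.02 c[ 0.   0.7 -0. ]
q2.88 qa2.88 Fr-0.4 Ft-1.0 Fa7.8 gap19.9 t25.65 c[-0.   0.7 -0. ]
q3.40 qa3.42 Fr0.0 Ft0.3 Fa8.1 gap20.0 t26.28 c[ 0.   0.7 -0. ]
q3.93 qa3.96 Fr0.6 Ft2.4 Fa10.2 gap20.4 t26.92 c[0.1 0.6 0. ]
q4.45 qa4.50 Fr-0.3 Ft2.9 Fa12.1 gap19.7 t27.55 c[0.1 0.6 0. ]
q4.97 qa5.03 Fr-1.2 Ft2.6 Fa11.6 gap20.3 t28.18 c[0.1 0.9 0. ]
q5.50 qa5.53 Fr-2.1 Ft2.4 Fa7.6 gap20.0 t28.82 c[0.4 1.2 0.1]
q6.02 qa6.04 Fr-0.3 Ft0.2 Fa6.4 gap20.1 t29.45 c[0.6 1.3 0.2]
q6.54 qa0.27 Fr-1.1 Ft0.2 Fa3.8 gap20.1 t30.08 c[0.6 1.2 0.2]
q7.07 qa0.76 Fr-3.3 Ft-1.6 Fa6.1 gap20.1 t30.72 c[1.  0.8 0.4]
q7.59 qa1.24 Fr-0.5 Ft-2.4 Fa12.6 gap20.4 t31.35 c[1.1 0.6 0.5]
q8.12 qa1.77 Fr1.2 Ft-1.8 Fa12.8 gap20.1 t31.98 c[1.2 0.7 0.5]
q8.64 qa2.32 Fr0.4 Ft-1.8 Fa8.2 gap20.1 t32.62 c[1.3 0.8 0.5]
q9.16 qa2.88 Fr1.4 Ft0.1 Fa7.0 gap19.9 t33.25 c[1.5 0.9 0.6]
```

```bash
python3 - <<'E'
from turn import *
s=json.load(open("st.json")); turn(s["q"],4*np.pi+.05,np.array(s["c"]),speed=.085,f0=np.array(s["f0"]))
print(read_ft_force()-np.array(s["f0"]),read_time_s())
o,z=tl(0); p=np.array(read_eef_pos()); move_gripper(.056); movel(p-.08*z,o,.12); move_ptp([.40,.12,.30],down(YP)); pause(.3)
print(read_time_s())
a=read_camera("top")[...,::-1][150:290,240:400]; b=read_camera("side")[...,::-1][130:270,210:350]
cv2.imwrite("pics/c4.png",np.hstack([cv2.resize(a,(400,350),interpolation=cv2.INTER_CUBIC),cv2.resize(b,(350,350),interpolation=cv2.INTER_CUBIC)]))
E
```

```text
q9.69 qa3.43 Fr0.7 Ft1.4 Fa8.4 gap20.3 t33.88 c[1.6 0.9 0.7]
q10.21 qa3.98 Fr0.3 Ft2.0 Fa9.0 gap19.7 t34.52 c[1.8 0.7 0.8]
q10.73 qa4.53 Fr0.1 Ft3.1 Fa10.3 gap20.0 t35.15 c[1.8 0.7 0.8]
q11.26 qa5.06 Fr-0.4 Ft3.3 Fa8.4 gap20.3 t35.78 c[1.8 0.7 0.8]
q11.78 qa5.55 Fr0.0 Ft2.0 Fa3.7 gap20.3 t36.42 c[1.9 0.8 0.8]
q12.30 qa6.02 Fr2.2 Ft0.2 Fa-1.7 gap20.1 t37.05 c[1.6 0.7 0.7]
q12.62 qa0.00 Fr1.9 Ft-4.8 Fa-4.0 gap20.0 t37.62 c[1.2 0.7 0.5]
[-0.70355342 -4.62220594 -4.48971731] 37.6167
40.0833
```

View pics/c4.png

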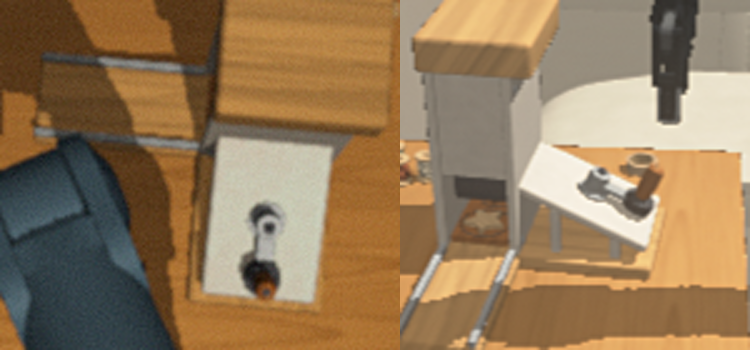

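The tray is inside the frame with the large star visible in its ring (crop 485,220), the crank is at its lowest and against its stop, and the gripper is clear.

```bash
python3 -c "
from bench import *
print(sign_off())"
```

```text
the job is handed in; nothing more can be done
None
```

I handed the job in with the stars on the tray and the crank turned two full turns clockwise to its stop (about 7.6 s a turn after a slower first quarter). The tray is home, the grip is let go and the arm clear at about 40 s. After placing, both stars were within about 4 mm of their ring centres; at the end I could see only the large one, still in its ring. The verdict was not shown, and I did not check the eraser, tealight and tape roll at the end, though nothing was moved near them.

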